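Dock the coffee jug with its spout to the pointer and switch on the warmer

ROBOT

A 6-joint arm with a two-finger parallel gripper is mounted at the origin on the work surface. World frame = base frame: x ahead of the robot, y to its left, z up, the work surface at z = 0. Lengths are in m, angles in degrees, forces in N, time in s.
With the tool pointing down it reaches from about 0.375 to 0.9 m from the base axis. Payload 3.1 kg.
Tool frame: the origin (TCP) lies on the centre line of the jaws, within the pads' length; the fingertips stand 25 mm ahead of it and the grasp point (between the pads) lies 6 mm ahead of it; y points along the fingers, x is the direction in which the jaws open and shut, and the axes are right-handed (so a half turn about y gives the same grasp; the last joint's range is limited). The gripper opens to 87 mm and grips with 3 to 60 N. Pads are 19 mm wide; open, the fingers measure 117 mm over their backs; the gripper's body (75 mm by 190 mm) begins 51 mm behind the grasp point.
Start: joints at [-10.227, 30.224, 82.088, -0, 67.689, -10.227], TCP at [0.625, 0, 0.248] pointing down, gripper open.
Joint ranges: [-176.69, 176.69], [-43.24, 126.21], [12.49, 139.97], [-82, 262], [0, 151.66], [-163.58, 163.58]. Speed limits (degrees/s): [159.86, 159.86, 180, 180, 180, 180].

INTERFACE

Orientations are given as a 3x3 rotation matrix whose columns are the frame's x, y, z axes.
In Python, from rig import * gives the robot as it stands.
- The arm moves only by the tool play_rows, never from a script. Its argument "commands" is a list of rows, each a list of 2 entries, a list of its own where there are three numbers: the shift along the world's x, y, z in m, then the turn, a rotation vector about the world's x, y, z in rad. A call has 1 to 10 rows; each row is the pose to reach, as a shift and turn from the pose commanded when the call began; what a row does not reach only later rows make up. A row lasts 1/8 s, in which the tool goes at most 62.5 mm and 10.7 degrees, less where a joint would pass 70% of its speed; a pose out of reach is approached as far as the arm can. A call with a gripper value outside its range is refused whole. "gripper" is the finger opening in m, from 0 to 0.087, set as the call begins (left out, the last holds). The fingers move at their own pace and stop on an object; the grip force is fixed at half the most. Time passes only in rows, so rows that repeat a pose let the fingers close. It gives the time, the measured TCP pose, the force and the opening at its end, in the units of the state.
- read_state(): the state, without advancing time (a new reading comes with each control period).
- capture(name): name is "scene" or "side" or "wrist"; returns a dict with "frame" (400x640x3 uint8, red, green, blue), "depth" (400x640 float32, m along the optical axis (not along the pixel's ray), 0 where there is no reading), "mtx" (3x3 intrinsics, pixels), "dist_coeffs" ([k1, k2, p1, p2, k3] as OpenCV has them; the pictures are not rectified), "cam_to_world" (4x4, takes a point from camera to world coordinates); the wrist camera has in their place "hand_eye" (4x4, takes a point from camera to tool coordinates, whose origin is the TCP and whose axes are the tool frame's). Camera axes: x right, y down, z forward; pixel columns grow to the right and rows downward; lengths in m; the calibration is good to about 2 mm. A picture is of the moment at which its call begins: read the wrist's pose just before it.
- hand_in(): hands the job in, once; it reports no verdict.
The state is a dict: "time_s": time; "joint_positions": joint angles; "qvel": joint speeds; "tau": joint torques, N m; "position": TCP position; "tcp_rot": TCP orientation; "force": force on the tool from outside, world axes, zero at the start; "moment": the same for the moment, N m; "opening": opening from 0.0 (shut) to 1.0 (fully open).
Only numpy, scipy, OpenCV 4.12 (cv2) and the standard library are available. Lean on these libraries where they do the work, as an engineer would, in place of code of your own. Each camera call takes 0.05 s, during which the arm holds its last target. There are 200 camera calls.

TASK

Stand the steel jug with the blue lid upright in the middle of the warmer's dark hot plate, turned so that its spout points straight at the red pointer beside the plate; set it down rather than dropping it, and let go. Then push the warmer's black switch lever all the way over to its other side, away from the side it leans to now. Keep the jug upright all the way and leave the orange-lidded jug and all the other things where they are.

Things in the scene. Friction and masses are not known exactly. Their poses are not given: they have to be found in the camera images.
- jug_mid (a point): Steel vacuum jug with a blue lid, loose, about 0.5 kg, upright on the table at any yaw. 185 mm tall, body 92 mm in diameter. This point is on its axis, 92.5 mm above its underside. z is up its axis, +x points to the blue spout (reaches 63 mm from the axis, 144 mm up); the black loop handle is on the -x side (reaches 84 mm from the axis).
- jug: The same jug; origin on the axis at its underside, same axes. Centred on its lid is a round upright blue knob, 36 mm in diameter and 35 mm high, from 150 to 185 mm above the underside: pinch it from above in any direction. The flat lid round it is 72 mm in diameter.
- decaf_jug_mid (a point): A second jug of the same shape with an orange lid, point on its axis half-way up (92.5 mm). Not to be moved.
- plate_mid (a point): Centre of the top of the round dark hot plate, 110 mm in diameter, flat, no rim, 50 mm above the table, on the fixed white keep-warm base (190 x 280 mm, 42 mm high, red foot). Axes of the base: z up, +x the way the lever is to be pushed; the lever stands 145 mm to the -y side of this point. Place and yaw of the base vary.
- mark (a point): Red pointer fixed on the base beside the plate, 24 x 16 mm plus a small tip towards the plate, 8 mm high. This point is the centre of its top face, 80 mm from the plate's centre, level with the plate's top. Its +x points horizontally outwards from the plate's centre: the spout must point along it. Its angle round the plate varies.
- switch (a joint): Toggle lever of the base, rad: 0 leaning 0.5 rad to the base's -x (off), 1.0 leaning 0.5 rad to the base's +x (on). It stays where it is left; light to push.
- switch_tip (a point): Centre of the black ball (26 mm diameter) on the end of the switch lever, 70 mm from the pivot, which is 64 mm above the table on a grey block 70 x 50 mm, 67 mm above the table. The ball swings in an upright arc to the base's +x, 67 mm across from off to on, rising up to 9 mm half-way. About 1 N moves it.
- mug_white: White mug, 80 mm diameter, 92 mm high; origin at its underside. Leave alone.
- mug_blue: Blue mug, 80 mm diameter, 92 mm high; origin at its underside. Leave alone.
- sugar: Glass sugar jar, 68 mm diameter, 110 mm high; origin at its underside. Leave alone.
- spoon: Spoon, 160 mm long, lying on the table. Leave alone.
Things that resemble listed ones, but are neither listed nor needed, are in the scene too. Leave any yellow look-alike of the jug alone.

How it is judged:
By the outcome, as a careful person would: the job done as asked, in the order asked, and still so for the second after the job is handed in, with the robot touching nothing.
It also fails if it takes over 53 s, if anything falls off the work surface, if the arm or the gripper's body presses on something with over 40 N, if the wrist force passes 120 N, or if a joint passes its speed limit or range.

## Working session

There is one attempt and no reset: what is moved stays moved. The work goes in short steps, Python scripts to look and compute and a tool call to move; the robot and the scene stay as the last step left them, time stands still between calls to the robot, and variables do not carry over. Pictures are saved under pics/ and viewed, about 8 in all and at most 12, crops included, and the job is handed in when it is done.

Besides the shell and the picture viewer there is one more tool, called after ">>>" as name(argument=value, ...), one argument or row to a line, values as JSON. play_rows: Moves the arm, as the interface text tells. Its arguments: {"type":"object","properties":{"commands":{"type":"array"},"gripper":{"type":"number"}},"required":["commands"]}

```bash
ls; mkdir -p pics; python3 - <<'E'
from rig import *
import cv2,numpy as np,pickle
s=read_state();print(s['time_s'],s['position'],s['tcp_rot'],s['opening'])
for n in('scene','side','wrist'):
    c=capture(n);pickle.dump(c,open(f'pics/{n}0.pkl','wb'))
    cv2.imwrite(f'pics/{n}0.png',c['frame'][...,::-1]);print(n,c['mtx'].tolist(),c['dist_coeffs'],np.round(c.get('cam_to_world',c.get('hand_eye')),3).tolist())
a=[cv2.imread(f'pics/{n}0.png') for n in('scene','side')]
E
```

```text
pics
0.0 [6.24315628e-01 1.46410351e-04 2.46576693e-01] [[ 9.99997666e-01 -2.16064941e-03  9.21273858e-06]
 [-8.38618068e-06  3.82559428e-04  9.99999927e-01]
 [-2.16065277e-03 -9.99997593e-01  3.82540416e-04]] 0.9995352143416087
scene [[382.91812519991163, 0.0, 318.7314021896323], [0.0, 382.91812519991163, 200.0768424602848], [0.0, 0.0, 1.0]] [-0.08734052  0.          0.          0.          0.        ] [[-0.789, 0.392, -0.473, 1.151], [0.614, 0.494, -0.616, 0.646], [-0.008, -0.776, -0.631, 0.838], [0.0, 0.0, 0.0, 1.0]]
side [[409.29988151637997, 0.0, 317.06316523045916], [0.0, 409.29988151637997, 200.56271814786584], [0.0, 0.0, 1.0]] [-0.03760132  0.          0.          0.          0.        ] [[0.997, -0.04, 0.061, 0.513], [-0.071, -0.703, 0.707, -1.056], [0.015, -0.71, -0.704, 1.074], [0.0, 0.0, 0.0, 1.0]]
wrist [[279.9864923263461, 0.0, 324.46252526701363], [0.0, 279.9864923263461, 196.7801539754519], [0.0, 0.0, 1.0]] [-0.03263382  0.          0.          0.          0.        ] [[1.0, 0.0, -0.0, 0.001], [0.001, -0.287, 0.958, -0.136], [0.0, -0.958, -0.287, 0.078], [0.0, 0.0, 0.0, 1.0]]
```

View pics/scene0.png

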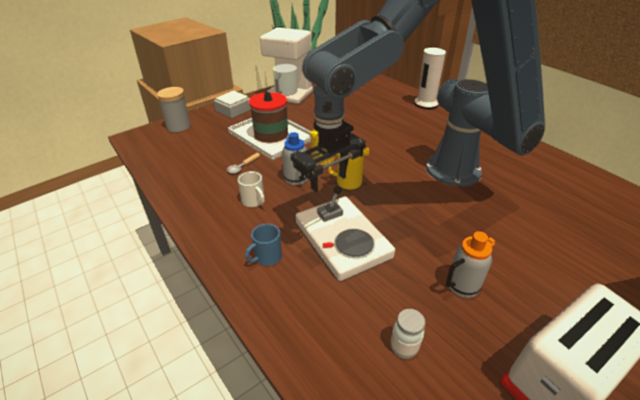

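View pics/side0.png

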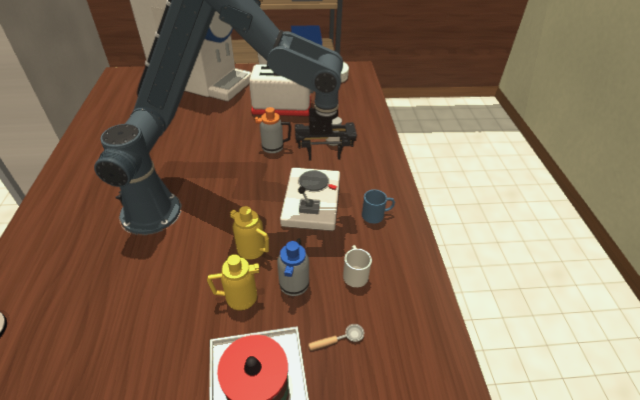

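The side view shows the blue-lidded jug at (293,268), two yellow look-alikes at (248,232) and (238,283), the hot plate at (313,181), the red pointer at (333,187), and the lever ball at (302,190) in front of its block at (310,206). The orange jug is at (271,131). In the scene view, the plate is at (354,243), the pointer at (328,245) and the blue lid at (294,142), partly behind the gripper.

```bash
cat > h.py <<'E'
import cv2,numpy as np
def cloud(c,T=None):
    T=c['cam_to_world'] if T is None else T
    h,w=c['depth'].shape
    uv=np.stack(np.meshgrid(np.arange(w),np.arange(h)),-1).reshape(-1,1,2).astype(np.float64)
    n=cv2.undistortPoints(uv,c['mtx'],c['dist_coeffs']).reshape(h,w,2)
    r=np.dstack([n,np.ones((h,w))])
    P=(r*c['depth'][...,None])@T[:3,:3].T+T[:3,3]
    P[c['depth']<=0]=np.nan
    return P,r@T[:3,:3].T,T[:3,3]   # points, ray dirs, origin
def onplane(d,o,z): return o+d*((z-o[2])/d[...,2])[...,None]
def hsv(c): return cv2.cvtColor(c['frame'],cv2.COLOR_RGB2HSV)
def tool(s):
    T=np.eye(4);T[:3,:3]=s['tcp_rot'];T[:3,3]=s['position'];return T
E
python3 - <<'E'
from h import *;import pickle
np.set_printoptions(precision=4,suppress=True)
for n in('side','scene'):
    c=pickle.load(open(f'pics/{n}0.pkl','rb'));P,d,o=cloud(c);H=hsv(c);h,s,v=[H[...,i].astype(int) for i in range(3)]
    X=P[...,0];Y=P[...,1];Z=P[...,2]
    b=(h>105)&(h<125)&(s>150)&(v>60)&(Z>.12)&(Z<.2)
    k=b&(Z>.178)
    print(n,'knob',k.sum(),P[k].mean(0),P[k].max(0)-P[k].min(0),'zmax',np.nanmax(Z[b]))
    kc=P[k].mean(0)[:2]
    rr=np.hypot(X-kc[0],Y-kc[1]);sp=b&(rr>.042)&(rr<.07)
    print('spout',sp.sum(),P[sp].mean(0) if sp.any() else '', np.degrees(np.arctan2(*(P[sp].mean(0)[:2]-kc)[::-1])) if sp.any() else '', rr[sp].max() if sp.any() else '')
    r=((h<6)|(h>174))&(s>150)&(v>90)&(abs(Z-.05)<.012)&(X>.4)&(X<.95)&(abs(Y)<.35)
    q=onplane(d,o,.05)
    print('mark',r.sum(),q[r].mean(0),P[r].mean(0),q[r].max(0)-q[r].min(0))
    mk=q[r].mean(0)
    p=(s<80)&(v<130)&(abs(Z-.05)<.006)&(np.hypot(X-mk[0],Y-mk[1])<.16)
    nl,L,st,ce=cv2.connectedComponentsWithStats(p.astype(np.uint8))
    for i in np.argsort(-st[1:,4])[:2]+1:
        cn,_=cv2.findContours((L==i).astype(np.uint8),0,1)
        w=q[L==i];ct=max(cn,key=len).reshape(-1,2);cw=q[ct[:,1],ct[:,0]][:,:2].astype(np.float32)
        print('plate',st[i],w.mean(0),cv2.fitEllipse(cw))
    bl=(v<60)&(Z>.09)&(Z<.15)&(np.hypot(X-mk[0],Y-mk[1])<.22)
    nl,L,st,ce=cv2.connectedComponentsWithStats(bl.astype(np.uint8))
    for i in range(1,nl):
        if st[i,4]>12: print('ball',st[i],ce[i],np.nanmean(P[L==i],0),P[L==i].max(0))
    wt=(s<60)&(v>140)&(abs(Z-.042)<.006)&(np.hypot(X-mk[0],Y-mk[1])<.3)
    w=P[wt][:,:2].astype(np.float32);print('base',cv2.minAreaRect(w))
    gb=(s<80)&(abs(Z-.067)<.004)&(np.hypot(X-mk[0],Y-mk[1])<.25)
    if gb.sum()>5:print('block',gb.sum(),P[gb].mean(0),cv2.minAreaRect(P[gb][:,:2].astype(np.float32)))
E
```

```text
side knob 107 [ 0.5088 -0.3378  0.1848] [0.0335 0.0359 0.0109] zmax 0.18901201074425422
spout 40 [ 0.4953 -0.3895  0.1414] -104.63743756029207 0.05991357882628975
mark 21 [0.6624 0.0435 0.05  ] [0.6624 0.0439 0.0497] [0.0221 0.0174 0.    ]
plate [299 171  29  20 441] [0.5957 0.0809 0.05  ] ((0.5957188010215759, 0.08165257424116135), (0.10279780626296997, 0.1071331724524498), 23.735671997070312)
plate [307 210  12   4  26] [ 0.5811 -0.0825  0.05  ] ((0.5804972648620605, -0.08148491382598877), (0.011672343127429485, 0.03889919072389603), 76.372802734375)
ball [299 187   6   6  29] [301.5517 189.5862] [ 0.546  -0.0591  0.1365] [ 0.5545 -0.0518  0.1448]
base ((0.5849126577377319, 0.019435346126556396), (0.2819820046424866, 0.1878405660390854), 80.1137466430664)
block 229 [ 0.6491 -0.0635  0.0671] ((0.701919674873352, -0.05536714568734169), (0.08221693336963654, 0.32915613055229187), 85.25724792480469)
scene knob 42 [ 0.5123 -0.3259  0.1833] [0.0287 0.0323 0.0084] zmax 0.18713077112315224
spout 0   
mark 41 [0.6649 0.0511 0.05  ] [0.6642 0.0502 0.0488] [0.0279 0.0217 0.    ]
plate [335 229  38  28 815] [0.5998 0.0917 0.05  ] ((0.5988450646400452, 0.09065078943967819), (0.10631805658340454, 0.10755481570959091), 99.42886352539062)
plate [317 212  26   9  50] [ 0.5841 -0.0404  0.05  ] ((0.71577388048172, 0.019506175071001053), (0.10066423565149307, 0.25784096121788025), 0.0)
ball [334 186   8   8  48] [337.2292 189.7708] [ 0.5503 -0.0451  0.1349] [ 0.5606 -0.0363  0.142 ]
base ((0.5860216617584229, 0.025744646787643433), (0.27709826827049255, 0.1858987957239151), 80.18341064453125)
block 235 [ 0.6378 -0.0531  0.0666] ((0.7039900422096252, -0.05374295264482498), (0.07602617144584656, 0.3289802074432373), 85.75782012939453)
```

View pics/wrist0.png

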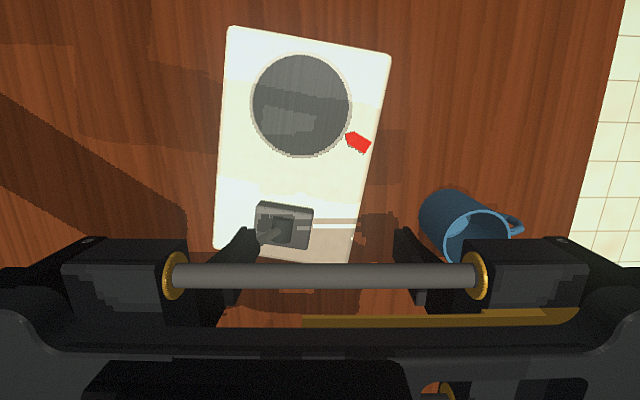

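The wrist view shows the plate at (301,105), the pointer at (358,142) with its tip towards the plate, and the block at (284,226) with the lever. The side and scene cameras disagree by about 10 mm in y, so I'll use the wrist camera to decide between them.

```bash
cat > w.py <<'E'
from h import *
def station(c,T):
    P,d,o=cloud(c,T);H=hsv(c);h,s,v=[H[...,i].astype(int) for i in range(3)]
    q=onplane(d,o,.05);Z=P[...,2]
    r=((h<6)|(h>174))&(s>150)&(v>90)&(abs(Z-.05)<.02)
    cn,_=cv2.findContours(r.astype(np.uint8),0,1);m=cv2.moments(max(cn,key=cv2.contourArea),False)
    mk=q[r].mean(0)
    p=(s<80)&(v<140)&(abs(Z-.05)<.015)&(np.hypot(*(q-mk)[...,:2].transpose(2,0,1))<.16)
    nl,L,st,ce=cv2.connectedComponentsWithStats(p.astype(np.uint8));i=1+np.argmax(st[1:,4])
    cn,_=cv2.findContours((L==i).astype(np.uint8),0,1);ct=max(cn,key=len).reshape(-1,2)
    e=cv2.fitEllipse(q[ct[:,1],ct[:,0]][:,:2].astype(np.float32))
    dv=mk[:2]-e[0]
    print('plate',e,'z',np.nanmean(Z[L==i]),'mark',mk,'z',np.nanmean(Z[r]),'dist',np.hypot(*dv),'ang',np.degrees(np.arctan2(dv[1],dv[0])))
    # white top
    wt=(s<70)&(v>150)&(abs(Z-.042)<.01)&(np.hypot(*(q-mk)[...,:2].transpose(2,0,1))<.3)
    w=onplane(d,o,.042)[wt][:,:2].astype(np.float32);print('base',cv2.minAreaRect(w))
E
python3 - <<'E'
from w import *;import pickle
from rig import read_state
c=pickle.load(open('pics/wrist0.pkl','rb'));s=read_state()
station(c,tool(s)@c['hand_eye'])
for n in('side','scene'):
    c=pickle.load(open(f'pics/{n}0.pkl','rb'));print(n);station(c,c['cam_to_world'])
E
```

```text
plate ((0.5972191691398621, 0.08495470136404037), (0.10768967121839523, 0.1080307587981224), 29.34431266784668) z 0.04887686856457923 mark [0.66369573 0.04624906 0.05      ] z 0.0486961214789389 dist 0.07692373065129092 ang -30.20988432503173
base ((0.586971640586853, 0.022656619548797607), (0.2728719413280487, 0.18485556542873383), 80.37165069580078)
side
plate ((0.4481925964355469, 0.327091246843338), (0.05168372765183449, 0.07244759798049927), 105.40076446533203) z 0.050503348428717634 mark [0.57385508 0.33075645 0.05      ] z 0.03980077826975006 dist 0.12571592480939173 ang 1.6706739790265939
base ((0.598903477191925, 0.10150577127933502), (0.11939601600170135, 0.19408652186393738), 86.81107330322266)
scene
plate ((0.6083255410194397, 0.1336989402770996), (0.018142614513635635, 0.06771667301654816), 77.09297180175781) z 0.049926174522054806 mark [0.64124995 0.28030396 0.05      ] z 0.04101194519812457 dist 0.15025660698885643 ang 77.34257574463915
base ((0.6192767024040222, 0.20608459413051605), (0.4604824185371399, 0.19022326171398163), 80.52290344238281)
```

The wrist view puts the plate at (0.597, 0.085) with the pointer at −30°, which sits between the other two cameras. I'll move above the jug at a 75° turn and measure it from there.

>>> play_rows(
  commands=[
    [[-0.01, -0.03, 0.04], [0, 0, -0.13]],
    [[-0.02, -0.07, 0.08], [0, 0, -0.28]],
    [[-0.04, -0.115, 0.112], [0, 0, -0.43]],
    [[-0.055, -0.16, 0.112], [0, 0, -0.6]],
    [[-0.07, -0.205, 0.112], [0, 0, -0.77]],
    [[-0.085, -0.25, 0.112], [0, 0, -0.94]],
    [[-0.1, -0.295, 0.112], [0, 0, -1.11]],
    [[-0.112, -0.325, 0.112], [0, 0, -1.25]],
    [[-0.115, -0.333, 0.112], [0, 0, -1.309]],
    [[-0.115, -0.333, 0.112], [0, 0, -1.309]],
  ],
  gripper=0.07,
)

```text
time_s: 1.4
position: [0.5094, -0.3336, 0.359]
tcp_rot: [[0.258, -0.001, 0.966], [-0.966, 0.001, 0.258], [-0.001, -1.0, -0.0]]
force: [-0.9, -0.5, 0.1]
opening: 0.806
```

```bash
cat > jug.py <<'E'
from w import *;from rig import *
np.set_printoptions(precision=4,suppress=True)
import sys
def look(name,z0=0.,z1=None):
    s=read_state();c=capture('wrist');T=tool(s)@c['hand_eye']
    print(s['time_s'],s['position'],'yaw',np.degrees(np.arctan2(s['tcp_rot'][1,0],s['tcp_rot'][0,0])),s['opening'],s['force'])
    cv2.imwrite(f'pics/{name}.png',c['frame'][...,::-1])
    return s,c,T
def jug(c,T,z0=0.):
    P,d,o=cloud(c,T);H=hsv(c);h,sa,v=[H[...,i].astype(int) for i in range(3)]
    b=(h>105)&(h<125)&(sa>150)&(v>50);Z=P[...,2]-z0
    k=b&(Z>.175)&(Z<.2);q=onplane(d,o,z0+.185)
    cn,_=cv2.findContours(k.astype(np.uint8),0,1);ct=max(cn,key=len).reshape(-1,2)
    e=cv2.fitEllipse(q[ct[:,1],ct[:,0]][:,:2].astype(np.float32));kc=np.array(e[0])
    print('knob',k.sum(),e,'z',np.nanmean(P[k],0))
    rr=np.hypot(P[...,0]-kc[0],P[...,1]-kc[1]);sp=b&(rr>.04)&(rr<.075)&(Z>.1)&(Z<.155)
    a=P[sp].mean(0);print('spout',sp.sum(),a,rr[sp].max(),np.degrees(np.arctan2(*(a[:2]-kc)[::-1])))
    lid=b&(Z<.158)&(Z>.14)&(rr<.042)
    print('lidz',np.nanmean(P[lid],0))
E
python3 -c "
from jug import *
s,c,T=look('w1');jug(c,T)"
```

```text
1.4 [ 0.5094 -0.3336  0.359 ] yaw -75.05516472161483 0.805635696478297 [-0.9153 -0.4885  0.1245]
knob 742 ((0.5108535289764404, -0.3354487419128418), (0.034028589725494385, 0.035293277353048325), 109.48619079589844) z [ 0.5107 -0.3355  0.1834]
spout 290 [ 0.4971 -0.3836  0.1382] 0.06300226580662904 -105.95087750440865
lidz [ 0.5136 -0.3347  0.1488]
```

View pics/w1.png

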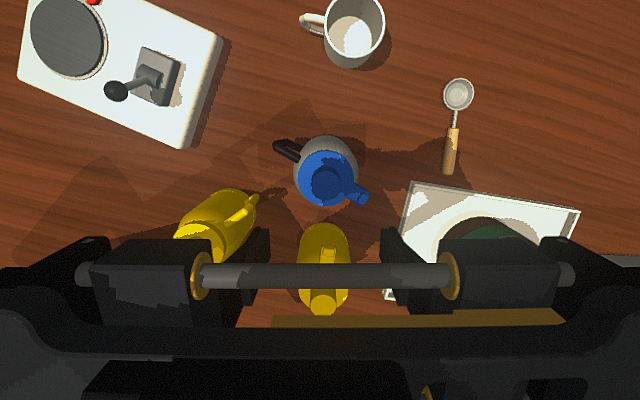

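The blue lid is at (325,175) with its spout towards (360,197) and its handle at (287,148), so the spout points about −106°. The way down is clear.

>>> play_rows(
  commands=[
    [[0.0015, -0.002, -0.02], [0, 0, 0]],
    [[0.0015, -0.002, -0.045], [0, 0, 0]],
    [[0.0015, -0.002, -0.075], [0, 0, 0]],
    [[0.0015, -0.002, -0.105], [0, 0, 0]],
    [[0.0015, -0.002, -0.13], [0, 0, 0]],
    [[0.0015, -0.002, -0.15], [0, 0, 0]],
    [[0.0015, -0.002, -0.165], [0, 0, 0]],
    [[0.0015, -0.002, -0.175], [0, 0, 0]],
    [[0.0015, -0.002, -0.178], [0, 0, 0]],
    [[0.0015, -0.002, -0.178], [0, 0, 0]],
  ],
)

```text
time_s: 2.7
position: [0.5117, -0.3351, 0.1819]
tcp_rot: [[0.259, 0.001, 0.966], [-0.966, -0.0, 0.259], [0.001, -1.0, 0.0]]
force: [-0.2, 0.2, 0.2]
opening: 0.804
```

>>> play_rows(
  commands=[
    [[0, 0, 0], [0, 0, 0]],
    [[0, 0, 0], [0, 0, 0]],
    [[0, 0, 0], [0, 0, 0]],
    [[0, 0, 0], [0, 0, 0]],
    [[0, 0, 0], [0, 0, 0]],
    [[0, 0, 0], [0, 0, 0]],
    [[0, 0, 0], [0, 0, 0]],
    [[0, 0, 0], [0, 0, 0]],
  ],
  gripper=0.0,
)

```text
time_s: 3.7
position: [0.5114, -0.3348, 0.1817]
tcp_rot: [[0.259, -0.0, 0.966], [-0.966, 0.0, 0.259], [-0.0, -1.0, -0.0]]
force: [0.0, 1.3, 1.2]
opening: 0.408
```

The jaws stopped at 35.5 mm, which matches the knob. I'll lift and check.

>>> play_rows(
  commands=[
    [[0, 0, 0.005], [0, 0, 0]],
    [[0, 0, 0.015], [0, 0, 0]],
    [[0, 0, 0.03], [0, 0, 0]],
    [[0, 0, 0.05], [0, 0, 0]],
    [[0, 0, 0.07], [0, 0, 0]],
    [[0, 0, 0.09], [0, 0, 0]],
    [[0, 0, 0.105], [0, 0, 0]],
    [[0, 0, 0.115], [0, 0, 0]],
    [[0, 0, 0.12], [0, 0, 0]],
    [[0, 0, 0.12], [0, 0, 0]],
  ],
)

```text
time_s: 4.95
position: [0.5114, -0.3349, 0.3015]
tcp_rot: [[0.259, -0.0, 0.966], [-0.966, 0.0, 0.259], [-0.0, -1.0, -0.0]]
force: [0.6, -0.4, -5.7]
opening: 0.401
```

```bash
python3 -c "
from jug import *
s,c,T=look('w2')
P,d,o=cloud(c,T);H=hsv(c);b=(H[...,0]>105)&(H[...,0]<125)&(H[...,1]>150)&(H[...,2]>50)
kc=s['position'][:2];rr=np.hypot(P[...,0]-kc[0],P[...,1]-kc[1])
sp=b&(rr>.04)&(rr<.075);print(sp.sum())
if sp.any(): a=P[sp].mean(0);print(a,np.degrees(np.arctan2(*(a[:2]-kc)[::-1])))
"
```

```text
4.95 [ 0.5114 -0.3349  0.3015] yaw -75.00057650936921 0.4012162115039936 [ 0.558  -0.4371 -5.655 ]
96
[ 0.508  -0.3818  0.2532] -94.21709158991654
```

View pics/w2.png

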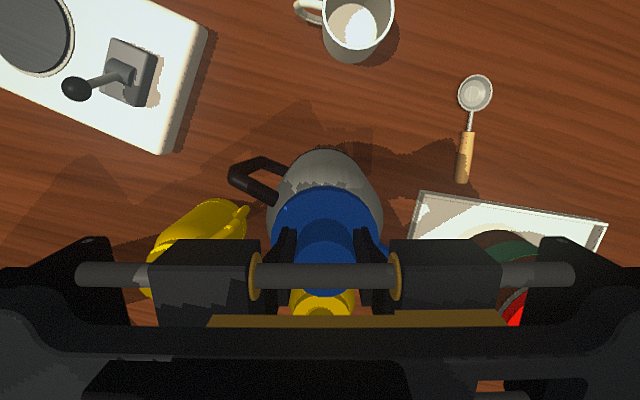

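The jug is held upright with its handle at (255,180). The spout is hidden behind the gripper, so I'll check the angle again later. I'll raise it clear of everything and carry it over.

>>> play_rows(
  commands=[
    [[0, 0, 0.01], [0, 0, 0]],
    [[0, 0.0, 0.03], [0, 0, 0]],
    [[0.0, 0.0, 0.055], [0, 0, 0]],
    [[0.0, 0.005, 0.075], [0, 0, 0.03]],
    [[0.003, 0.015, 0.087], [0, 0, 0.08]],
    [[0.007, 0.035, 0.09], [0, 0, 0.15]],
    [[0.013, 0.065, 0.09], [0, 0, 0.24]],
    [[0.02, 0.1, 0.09], [0, 0, 0.34]],
    [[0.028, 0.135, 0.09], [0, 0, 0.44]],
    [[0.035, 0.17, 0.09], [0, 0, 0.54]],
  ],
)

```text
time_s: 6.25
position: [0.5464, -0.1631, 0.3912]
tcp_rot: [[0.722, -0.001, 0.692], [-0.692, 0.001, 0.722], [-0.001, -1.0, 0.0]]
force: [0.3, -1.0, -4.8]
opening: 0.404
```

>>> play_rows(
  commands=[
    [[0.007, 0.035, 0.0], [0, 0, 0.1]],
    [[0.014, 0.07, 0.0], [0, 0, 0.2]],
    [[0.021, 0.105, 0.0], [0, 0, 0.3]],
    [[0.029, 0.14, 0], [0, 0, 0.42]],
    [[0.036, 0.175, 0], [0, 0, 0.52]],
    [[0.043, 0.21, 0], [0, 0, 0.63]],
    [[0.048, 0.235, 0], [0, 0, 0.72]],
    [[0.0505, 0.247, 0], [0, 0, 0.77]],
    [[0.051, 0.25, 0], [0, 0, 0.786]],
    [[0.051, 0.25, 0], [0, 0, 0.786]],
  ],
)

```text
time_s: 7.5
position: [0.5973, 0.0845, 0.3914]
tcp_rot: [[1.0, -0.001, -0.016], [0.016, -0.001, 1.0], [-0.001, -1.0, -0.001]]
force: [-0.1, 0.0, -5.6]
opening: 0.403
```

```bash
python3 - <<'E'
from jug import *
import pickle
s,c,T=look('w3');kc=s['position'][:2];zb=s['position'][2]-.1817
for n in('wrist','scene','side'):
    if n!='wrist':
        c=capture(n);T=c['cam_to_world'];cv2.imwrite(f'pics/{n}3.png',c['frame'][...,::-1])
    pickle.dump((c,T),open(f'pics/{n}3.pkl','wb'))
    P,d,o=cloud(c,T);H=hsv(c).astype(int);h,sa,v=[H[...,i] for i in range(3)]
    D=P[...,:2]-kc;rr=np.hypot(D[...,0],D[...,1]);Z=P[...,2]-zb
    b=(h>105)&(h<125)&(sa>150)&(v>40)&(rr>.042)&(rr<.072)&(Z>.1)&(Z<.16)
    k=(v<60)&(sa<120)&(rr>.055)&(rr<.095)&(Z>.0)&(Z<.14)
    for nm,m in(('spout',b),('handle',k)):
        if m.sum()>5:
            a=P[m].mean(0);print(n,nm,m.sum(),a,np.degrees(np.arctan2(*(a[:2]-kc)[::-1])))
a=cv2.imread('pics/scene3.png')[60:300,180:500];b=cv2.imread('pics/side3.png')[20:260,180:460]
cv2.imwrite('pics/m3.png',np.hstack([cv2.resize(a,(400,300)),cv2.resize(b,(350,300))]))
E
```

```text
7.5 [0.5973 0.0845 0.3914] yaw 0.92935915430974 0.4032375385828042 [-0.1428  0.0438 -5.6318]
wrist spout 90 [0.6417 0.068  0.3431] -20.35071648860888
wrist handle 897 [0.5384 0.1166 0.3078] 151.40732614618864
scene spout 53 [0.6465 0.0648 0.3467] -21.79459936017521
scene handle 129 [0.5383 0.1214 0.2941] 148.00171181427163
side spout 18 [0.6367 0.0482 0.348 ] -42.69796511753489
side handle 67 [0.5336 0.1115 0.2924] 156.99921580422813
```

View pics/m3.png

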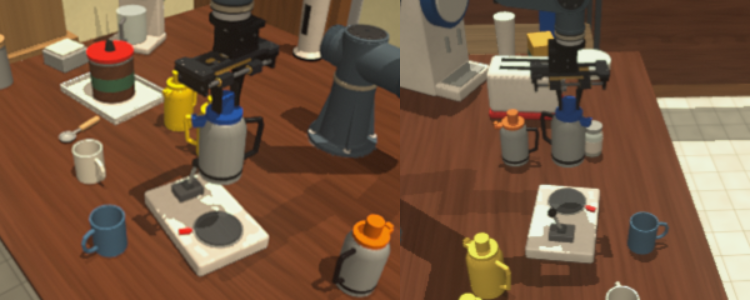

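Both views show the jug upright over the plate with its handle towards the robot. The spout samples are only partly visible and therefore biased, so I'll refine the yaw from the handle's top edge.

```bash
python3 - <<'E'
from jug import *
import pickle
kc=np.array([.5973,.0845]);zb=.2097
for n,off in(('wrist',(0,0)),('scene',(.002,.006)),('side',(-.0015,-.0035))):
    c,T=pickle.load(open(f'pics/{n}3.pkl','rb'));P,d,o=cloud(c,T);H=hsv(c).astype(int);v=H[...,2]
    D=P[...,:2]-kc-np.array(off);rr=np.hypot(D[...,0],D[...,1]);Z=P[...,2]-zb;a=np.degrees(np.arctan2(D[...,1],D[...,0]))
    k=(v<70)&(rr>.052)&(rr<.095)&(Z>0)&(Z<.15)&(abs(a-151)<25)
    print(n,k.sum(),'zmax',Z[k].max(),'rmax',rr[k].max())
    for lo in np.arange(.02,.14,.015):
        m=k&(Z>=lo)&(Z<lo+.015)
        if m.sum()>4: print(' %.3f n%d ang %.1f [%.1f %.1f] r %.3f'%(lo,m.sum(),a[m].mean(),*np.percentile(a[m],[3,97]),rr[m].mean()))
# body axis from steel in wrist? body points circle fit in scene/side
    g=(H[...,1]<70)&(v>70)&(np.hypot(D[...,0],D[...,1])<.06)&(Z>.03)&(Z<.12)
    if g.sum()>50:
        q=P[g][:,:2];A=np.c_[2*q,np.ones(len(q))];s=np.linalg.lstsq(A,(q**2).sum(1),rcond=None)[0];print(' body',g.sum(),s[:2],np.sqrt(s[2]+s[:2]@s[:2]))
E
```

```text
wrist 1039 zmax 0.1287051187012812 rmax 0.07994235595902449
 0.035 n172 ang 152.9 [148.7 158.8] r 0.060
 0.050 n59 ang 150.8 [148.7 156.0] r 0.068
 0.065 n71 ang 150.5 [148.6 154.7] r 0.069
 0.080 n85 ang 150.5 [148.6 154.8] r 0.071
 0.095 n86 ang 150.0 [148.6 153.5] r 0.072
 0.110 n238 ang 149.8 [147.9 158.0] r 0.068
 0.125 n328 ang 153.5 [149.5 157.7] r 0.064
 body 1636 [0.5973 0.0815] 0.04464247715973098
scene 181 zmax 0.1301637448690648 rmax 0.07935740445707105
 0.035 n34 ang 153.7 [150.3 158.0] r 0.062
 0.050 n25 ang 153.6 [151.7 157.6] r 0.070
 0.065 n25 ang 153.6 [150.7 156.8] r 0.071
 0.080 n24 ang 153.3 [150.7 157.3] r 0.073
 0.095 n21 ang 153.4 [150.2 156.4] r 0.073
 0.110 n34 ang 152.7 [150.5 155.4] r 0.069
 0.125 n18 ang 154.6 [152.4 157.7] r 0.063
 body 1077 [0.5978 0.0832] 0.04525025223998803
side 94 zmax 0.12910141544982356 rmax 0.07856889563061493
 0.035 n16 ang 152.9 [148.5 156.5] r 0.062
 0.050 n11 ang 154.2 [152.6 156.1] r 0.070
 0.065 n13 ang 152.5 [147.6 156.6] r 0.071
 0.080 n16 ang 152.9 [148.3 155.6] r 0.072
 0.095 n11 ang 153.5 [151.3 155.9] r 0.073
 0.110 n16 ang 153.1 [150.6 156.0] r 0.068
 0.125 n9 ang 154.4 [151.9 156.6] r 0.065
 body 621 [0.5978 0.0793] 0.043936956903628546
```

The handle angle is about 152–153°, so the spout is about 2° past the target. I'll turn back slightly and lower the jug to just above the plate.

>>> play_rows(
  commands=[
    [[0, 0.0005, -0.01], [0, 0, -0.01]],
    [[0, 0.001, -0.03], [0, 0, -0.03]],
    [[0, 0.001, -0.055], [0, 0, -0.03]],
    [[0, 0.001, -0.08], [0, 0, -0.03]],
    [[0, 0.001, -0.105], [0, 0, -0.03]],
    [[0, 0.001, -0.125], [0, 0, -0.03]],
    [[0, 0.001, -0.14], [0, 0, -0.03]],
    [[0, 0.001, -0.15], [0, 0, -0.03]],
    [[0, 0.001, -0.153], [0, 0, -0.03]],
    [[0, 0.001, -0.153], [0, 0, -0.03]],
  ],
)

```text
time_s: 8.9
position: [0.5978, 0.086, 0.2389]
tcp_rot: [[1.0, 0.001, 0.013], [-0.013, -0.0, 1.0], [0.001, -1.0, -0.0]]
force: [0.5, -0.0, -4.7]
opening: 0.41
```

```bash
python3 - <<'E'
from jug import *
import pickle
s,c,T=look('w4')
tl=[c['frame'][100:260,160:480]]
for n in('scene','side'):
    c=capture(n);pickle.dump((c,c['cam_to_world']),open(f'pics/{n}4.pkl','wb'))
    y,x={'scene':(130,270),'side':(90,240)}[n];tl.append(c['frame'][y:y+150,x:x+150])
im=np.hstack([cv2.resize(t,z,interpolation=2) for t,z in zip(tl,((800,400),(400,400),(400,400)))])
cv2.imwrite('pics/m4.png',cv2.cvtColor(np.hstack([cv2.resize(t,(400,400),interpolation=2) for t in tl[1:]]),cv2.COLOR_RGB2BGR))
E
```

```text
8.9 [0.5978 0.086  0.2389] yaw -0.7482057088073224 0.41025075171696723 [ 0.529  -0.0145 -4.6623]
```

View pics/m4.png

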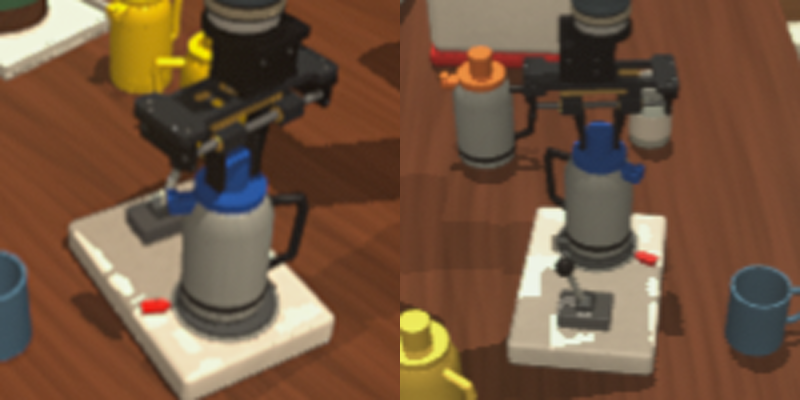

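The jug is just above the plate, upright and looking centred, with its spout towards the red pointer (scene (155,305), side (645,258) in the crop). I'll set it down in small steps.

>>> play_rows(
  commands=[
    [[0, 0, -0.002], [0, 0, 0]],
    [[0, 0, -0.004], [0, 0, 0]],
    [[0, 0, -0.0055], [0, 0, 0]],
    [[0, 0, -0.0065], [0, 0, 0]],
    [[0, 0, -0.007], [0, 0, 0]],
    [[0, 0, -0.007], [0, 0, 0]],
  ],
)

```text
time_s: 9.8
position: [0.5974, 0.086, 0.2316]
tcp_rot: [[1.0, -0.0, 0.013], [-0.013, 0.0, 1.0], [-0.0, -1.0, 0.0]]
force: [-0.6, 0.3, -3.6]
opening: 0.405
```

>>> play_rows(
  commands=[
    [[0, 0, -0.0005], [0, 0, 0]],
    [[0, 0, -0.001], [0, 0, 0]],
    [[0, 0, -0.001], [0, 0, 0]],
  ],
)

```text
time_s: 10.18
position: [0.5975, 0.086, 0.2316]
tcp_rot: [[1.0, 0.001, 0.013], [-0.013, -0.0, 1.0], [0.001, -1.0, -0.0]]
force: [-3.5, 0.2, 5.3]
opening: 0.405
```

The force shows firm contact with the plate. I'll release and rise straight up.

>>> play_rows(
  commands=[
    [[0, 0, 0.0], [0, 0, 0]],
    [[0, 0, 0.0], [0, 0, 0]],
    [[0, 0, 0.0], [0, 0, 0]],
    [[0, 0, 0.0], [0, 0, 0]],
  ],
  gripper=0.06,
)

```text
time_s: 10.68
position: [0.5977, 0.086, 0.2304]
tcp_rot: [[1.0, 0.0, 0.013], [-0.013, -0.0, 1.0], [0.0, -1.0, -0.0]]
force: [1.0, 0.5, -1.4]
opening: 0.678
```

>>> play_rows(
  commands=[
    [[0, 0, 0.01], [0, 0, 0]],
    [[0, 0, 0.03], [0, 0, 0]],
    [[0, 0, 0.06], [0, 0, 0]],
    [[0, -0.01, 0.1], [0, 0, 0]],
    [[0, -0.02, 0.14], [0, 0, 0]],
    [[0, -0.03, 0.165], [0, 0, 0]],
    [[0, -0.03, 0.17], [0, 0, 0]],
    [[0, -0.03, 0.17], [0, 0, 0]],
  ],
)

```text
time_s: 11.68
position: [0.5971, 0.0563, 0.4003]
tcp_rot: [[1.0, -0.0, 0.013], [-0.013, 0.0, 1.0], [-0.0, -1.0, 0.0]]
force: [-0.2, -0.7, -0.5]
opening: 0.69
```

```bash
python3 - <<'E'
from jug import *
s,c,T=look('w5');jug(c,T,.05)
P,d,o=cloud(c,T);H=hsv(c).astype(int);h,sa,v=[H[...,i] for i in range(3)];q=onplane(d,o,.05)
r=((h<6)|(h>174))&(sa>150)&(v>90)&(abs(P[...,2]-.05)<.02);mk=q[r].mean(0)
D=mk[:2]-[.5972,.085];print('mark',r.sum(),mk,np.degrees(np.arctan2(D[1],D[0])))
E
```

```text
11.675 [0.5971 0.0563 0.4003] yaw -0.7403307752791253 0.6898595250592051 [-0.2353 -0.6969 -0.5023]
knob 796 ((0.5974758267402649, 0.08284351974725723), (0.03370636701583862, 0.033906422555446625), 23.032657623291016) z [0.5975 0.0828 0.2337]
spout 296 [0.6405 0.0569 0.1883] 0.06247028691765466 -31.09333582207215
lidz [0.5975 0.086  0.1988]
mark 85 [0.6661 0.0476 0.05  ] -28.51652241538061
```

View pics/w5.png

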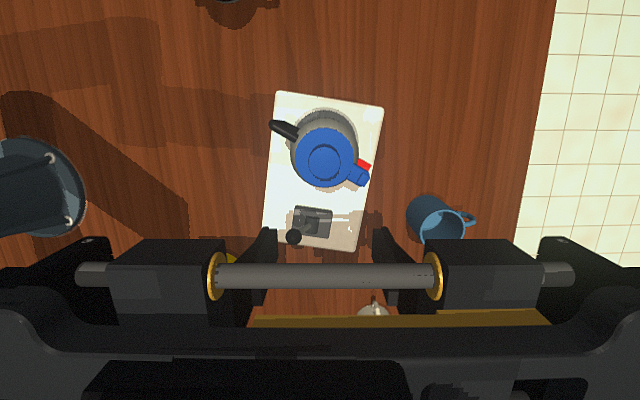

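The jug stands on the plate (knob (325,160), spout (362,175) next to the red pointer, handle (285,130)). The spout partly hides the pointer here, so I'll check centring and yaw from the spout's side, where the view is symmetric.

>>> play_rows(
  commands=[
    [[-0.005, 0.005, 0.02], [0, 0, -0.17]],
    [[-0.01, 0.01, 0.02], [0, 0, -0.34]],
    [[-0.014, 0.02, 0.02], [0, 0, -0.51]],
    [[-0.018, 0.025, 0.02], [0, 0, -0.68]],
    [[-0.02, 0.03, 0.02], [0, 0, -0.85]],
    [[-0.025, 0.035, 0.02], [0, 0, -1.02]],
    [[-0.03, 0.04, 0.02], [0, 0, -1.19]],
    [[-0.035, 0.045, 0.02], [0, 0, -1.36]],
    [[-0.04, 0.05, 0.02], [0, 0, -1.53]],
    [[-0.043, 0.054, 0.02], [0, 0, -1.7]],
  ],
)

```text
time_s: 12.98
position: [0.5535, 0.1107, 0.4186]
tcp_rot: [[-0.147, -0.004, 0.989], [-0.989, 0.0, -0.147], [0.0, -1.0, -0.004]]
force: [0.2, -0.3, 0.7]
opening: 0.688
```

>>> play_rows(
  commands=[
    [[0, 0, 0], [0, 0, -0.17]],
    [[0, 0, 0], [0, 0, -0.34]],
    [[0, 0, 0], [0, 0, -0.382]],
    [[0, 0, 0], [0, 0, -0.382]],
  ],
)

```text
time_s: 13.48
position: [0.5539, 0.1104, 0.4189]
tcp_rot: [[-0.5, -0.003, 0.866], [-0.866, 0.0, -0.5], [0.002, -1.0, -0.003]]
force: [0.3, -0.1, -0.5]
opening: 0.685
```

```bash
python3 - <<'E'
from jug import *
s,c,T=look('w6');jug(c,T,.05)
P,d,o=cloud(c,T);H=hsv(c).astype(int);h,sa,v=[H[...,i] for i in range(3)];q=onplane(d,o,.05);Z=P[...,2]
r=((h<6)|(h>174))&(sa>150)&(v>90)&(abs(Z-.05)<.02)&(q[...,0]<.75);mk=q[r].mean(0);print('mark',r.sum(),mk,np.nanmean(P[r],0))
D=q[...,:2]-[.5972,.085];rr=np.hypot(D[...,0],D[...,1])
p=(sa<80)&(v<140)&(abs(Z-.05)<.008)&(rr<.075)
a=np.degrees(np.arctan2(D[...,1],D[...,0]))
for lo in range(-180,180,20):
    m=p&(a>=lo)&(a<lo+20)
    if m.sum()>8: print(lo,m.sum(),np.percentile(rr[m],[3,97]))
w=(abs(Z-.05)<.008)
E
```

```text
13.475 [0.5539 0.1104 0.4189] yaw -119.97027900934336 0.6851204666774775 [ 0.3483 -0.0734 -0.4555]
knob 170 ((0.5987774729728699, 0.07437404990196228), (0.014346483163535595, 0.030324680730700493), 103.0271987915039) z [0.5993 0.0749 0.2336]
spout 260 [0.6292 0.0723 0.1931] 0.05778138222463572 -3.9066813786280585
lidz [0.6052 0.0895 0.1986]
mark 80 [0.6696 0.0492 0.05  ] [0.6697 0.0494 0.0486]
-20 17 [0.0513 0.0538]
0 15 [0.0515 0.0538]
```

View pics/w6.png

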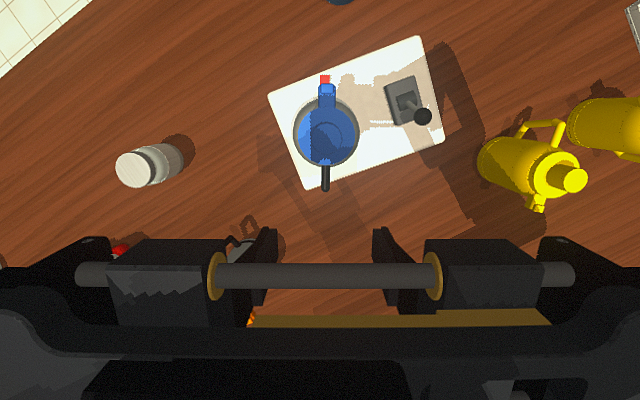

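From this side the pointer (325,79), spout (327,92), knob (326,140) and handle (325,178) all line up on one image column. I'll quantify that with masks that tolerate the shadow.

```bash
python3 - <<'E'
from jug import *
import pickle
s=read_state();c=capture('wrist');T=tool(s)@c['hand_eye'];P,d,o=cloud(c,T);H=hsv(c).astype(int);h,sa,v=[H[...,i] for i in range(3)];Z=P[...,2]
R=np.zeros(h.shape,bool);R[65:200,280:375]=1
b=R&(h>105)&(h<128)&(sa>110)&(Z>.13)
m=R&((h<6)|(h>174))&(sa>150)&(Z<.07)
def col(m,rows): return [(y,round(np.mean(np.where(m[y])[0]),1),int(m[y].sum())) for y in rows if m[y].any()]
print('mark',col(m,range(72,88,2)));print('blue',col(b,range(82,170,5)))
k=R&(v<60)&(sa<130);print('handle',col(k,range(165,192,3)))
# 3D: spout top surface, lid, knob, handle, body axis
def st(n,M):
    if M.sum(): print(n,M.sum(),P[M].mean(0),'mid',(P[M].max(0)+P[M].min(0))/2)
kn=b&(Z>.228)&(Z<.242);st('knob',kn);pts=P[kn][:,:2].astype(np.float32);print(cv2.minEnclosingCircle(pts))
ld=b&(Z>.19)&(Z<.206);pts=P[ld][:,:2].astype(np.float32)
st('lid',ld)
C=np.array(cv2.minEnclosingCircle(P[kn][:,:2].astype(np.float32))[0])
rr=np.hypot(P[...,0]-C[0],P[...,1]-C[1])
for M,n in((b&(rr>.045)&(Z<.2),'spout'),(k&(rr>.055)&(rr<.09)&(Z>.08),'handle'),(m,'mark')):
    a=np.nanmean(P[M],0);print(n,M.sum(),a,np.degrees(np.arctan2(*(a[:2]-C)[::-1])))
for n in('side','scene'):
    c=capture(n);P,d,o=cloud(c);H=hsv(c).astype(int);Z=P[...,2]
    b=(H[...,0]>105)&(H[...,0]<128)&(H[...,1]>110)&(Z>.22)&(Z<.245)&(abs(P[...,0]-.6)<.06)&(abs(P[...,1]-.085)<.06)
    if b.sum()>5: print(n,'knob',b.sum(),P[b].mean(0),(P[b].max(0)+P[b].min(0))/2)
E
```

```text
mark [(76, np.float64(325.0), 9), (78, np.float64(324.5), 10), (80, np.float64(324.5), 10), (82, np.float64(324.5), 10), (84, np.float64(320.0), 1)]
blue [(87, np.float64(326.5), 18), (92, np.float64(327.0), 17), (97, np.float64(326.0), 17), (102, np.float64(326.5), 16), (107, np.float64(326.5), 16), (112, np.float64(326.0), 33), (117, np.float64(325.5), 44), (122, np.float64(326.0), 49), (127, np.float64(326.0), 55), (132, np.float64(326.0), 55), (137, np.float64(326.0), 57), (142, np.float64(326.3), 54), (147, np.float64(326.2), 52), (152, np.float64(326.0), 47), (157, np.float64(325.5), 38), (162, np.float64(326.0), 21)]
handle [(168, np.float64(325.8), 5), (171, np.float64(325.8), 5), (174, np.float64(325.8), 6), (177, np.float64(325.8), 6), (180, np.float64(325.8), 6), (183, np.float64(325.8), 6), (186, np.float64(324.5), 6), (189, np.float64(325.2), 5)]
knob 770 [0.5981 0.0818 0.2336] mid [0.5977 0.0817 0.2334]
((0.5979892015457153, 0.08202683180570602), 0.017899207770824432)
lid 1896 [0.6022 0.0794 0.1983] mid [0.6083 0.0809 0.1972]
spout 247 [0.6436 0.0546 0.1897] -30.984903700610133
handle 97 [0.5406 0.1153 0.1752] 149.85067984467725
mark 82 [0.6699 0.0424 0.0488] -28.842154544784353
side knob 68 [0.5961 0.0746 0.2318] [0.5973 0.0779 0.2297]
scene knob 137 [0.6016 0.0901 0.2313] [0.5984 0.0865 0.2286]
```

The spout, lid and handle are collinear within about 1° of the −30° pointer direction. Every camera puts the jug about 3 mm off the plate centre, and it is upright on the plate. Next I'll locate the lever ball.

```bash
python3 - <<'E'
from jug import *
s=read_state();c=capture('wrist');T=tool(s)@c['hand_eye'];P,d,o=cloud(c,T);H=hsv(c).astype(int);v=H[...,2];Z=P[...,2]
q=onplane(d,o,.1254);R=np.zeros(v.shape,bool);R[95:135,400:445]=1
m=(R&(v<70)&(Z>.1)).astype(np.uint8);cn,_=cv2.findContours(m,0,1);k=max(cn,key=cv2.contourArea).reshape(-1,2)
print(len(k),cv2.minEnclosingCircle(q[k[:,1],k[:,0]][:,:2].astype(np.float32)),np.nanmean(P[m>0],0))
g=R*0>0;g[70:130,380:430]=1;g=g&(abs(Z-.067)<.004)
print('block',g.sum(),cv2.minAreaRect(P[g][:,:2].astype(np.float32)))
b=np.radians(-9.7);xb=np.array([np.cos(b),np.sin(b)]);yb=np.array([-xb[1],xb[0]])
pv=np.array([.5972,.085])-.145*yb;print('pred pivot',pv,'off',pv-.0335*xb,'start',pv-.0835*xb,'end',pv+.0085*xb)
E
```

```text
48 ((0.5456392765045166, -0.05340069532394409), 0.013565837405622005) [ 0.5485 -0.0505  0.1369]
block 892 ((0.5722811818122864, -0.05738427862524986), (0.049278464168310165, 0.07134581357240677), 79.75308990478516)
pred pivot [ 0.5728 -0.0579] off [ 0.5397 -0.0523] start [ 0.4905 -0.0439] end [ 0.5811 -0.0594]
```

The block centre (0.572, −0.057) matches the predicted pivot. I'll close the jaws, turn them along the push direction so the gripper's body stays clear of the jug, and go to the lever's −x side.

>>> play_rows(
  commands=[
    [[-0.006, -0.015, 0], [0, 0, 0.17]],
    [[-0.012, -0.03, 0], [0, 0, 0.34]],
    [[-0.018, -0.045, 0], [0, 0, 0.51]],
    [[-0.024, -0.06, 0], [0, 0, 0.68]],
    [[-0.03, -0.075, 0], [0, 0, 0.85]],
    [[-0.037, -0.09, 0], [0, 0, 1.02]],
    [[-0.043, -0.105, 0], [0, 0, 1.19]],
    [[-0.05, -0.12, 0], [0, 0, 1.36]],
    [[-0.056, -0.137, 0], [0, 0, 1.53]],
    [[-0.063, -0.154, 0], [0, 0, 1.7]],
  ],
  gripper=0.0,
)

```text
time_s: 14.98
position: [0.4913, -0.0445, 0.4206]
tcp_rot: [[0.925, 0.0, 0.379], [-0.379, -0.0, 0.925], [0.0, -1.0, 0.0]]
force: [-0.2, -0.1, -0.2]
opening: 0.004
```

>>> play_rows(
  commands=[
    [[0, 0, -0.01], [0, 0, 0.15]],
    [[0, 0, -0.04], [0, 0, 0.225]],
    [[0, 0, -0.08], [0, 0, 0.225]],
    [[0, 0, -0.12], [0, 0, 0.225]],
    [[0, 0, -0.16], [0, 0, 0.225]],
    [[0, 0, -0.2], [0, 0, 0.225]],
    [[0, 0, -0.24], [0, 0, 0.225]],
    [[0, 0, -0.27], [0, 0, 0.225]],
    [[0, 0, -0.284], [0, 0, 0.225]],
    [[0, 0, -0.284], [0, 0, 0.225]],
  ],
)

```text
time_s: 16.23
position: [0.4914, -0.044, 0.1361]
tcp_rot: [[0.986, -0.001, 0.169], [-0.169, 0.0, 0.986], [-0.001, -1.0, 0.0]]
force: [-0.4, 0.2, 0.5]
opening: 0.003
```

>>> play_rows(
  commands=[
    [[0.01, -0.002, -0.002], [0, 0, 0]],
    [[0.02, -0.0035, -0.002], [0, 0, 0]],
    [[0.03, -0.005, -0.002], [0, 0, 0]],
    [[0.04, -0.007, -0.002], [0, 0, 0]],
    [[0.05, -0.0085, -0.002], [0, 0, 0]],
    [[0.058, -0.01, -0.002], [0, 0, 0]],
    [[0.066, -0.011, -0.002], [0, 0, 0]],
    [[0.073, -0.0125, -0.002], [0, 0, 0]],
    [[0.079, -0.0135, -0.002], [0, 0, 0]],
    [[0.082, -0.014, -0.002], [0, 0, 0]],
  ],
)

```text
time_s: 17.48
position: [0.5737, -0.0581, 0.1343]
tcp_rot: [[0.986, -0.0, 0.169], [-0.169, 0.0, 0.986], [-0.0, -1.0, -0.0]]
force: [-1.4, -0.3, 0.4]
opening: 0.002
```

>>> play_rows(
  commands=[
    [[0.001, 0, 0], [0, 0, 0]],
    [[0.002, -0.0005, 0], [0, 0, 0]],
    [[0.003, -0.0005, 0], [0, 0, 0]],
  ],
)

```text
time_s: 17.85
position: [0.5763, -0.0585, 0.1345]
tcp_rot: [[0.986, -0.0, 0.169], [-0.169, 0.0, 0.986], [-0.0, -1.0, -0.0]]
force: [-1.8, -0.3, 0.2]
opening: 0.007
```

>>> play_rows(
  commands=[
    [[0.001, 0, 0], [0, 0, 0]],
    [[0.002, -0.0005, 0], [0, 0, 0]],
    [[0.003, -0.0005, 0], [0, 0, 0]],
  ],
)

```text
time_s: 18.23
position: [0.5793, -0.0589, 0.1345]
tcp_rot: [[0.986, -0.0, 0.169], [-0.169, 0.0, 0.986], [-0.0, -1.0, -0.0]]
force: [-0.4, -0.4, 0.3]
opening: 0.003
```

>>> play_rows(
  commands=[
    [[0.0007, 0, 0], [0, 0, 0]],
    [[0.0015, 0, 0], [0, 0, 0]],
  ],
)

```text
time_s: 18.48
position: [0.581, -0.059, 0.1345]
tcp_rot: [[0.986, -0.0, 0.169], [-0.169, -0.0, 0.986], [-0.0, -1.0, -0.0]]
force: [-1.5, -0.7, -0.7]
opening: 0.004
```

>>> play_rows(
  commands=[
    [[0.001, 0, 0], [0, 0, 0]],
    [[0.002, -0.0005, 0], [0, 0, 0]],
  ],
)

```text
time_s: 18.73
position: [0.5826, -0.0592, 0.1345]
tcp_rot: [[0.986, -0.001, 0.169], [-0.169, 0.001, 0.986], [-0.001, -1.0, 0.0]]
force: [-2.5, 0.6, 0.7]
opening: 0.005
```

>>> play_rows(
  commands=[
    [[0.001, 0, 0], [0, 0, 0]],
    [[0.0015, 0, 0], [0, 0, 0]],
  ],
)

```text
time_s: 18.98
position: [0.5829, -0.0591, 0.1343]
tcp_rot: [[0.986, -0.004, 0.169], [-0.169, 0.001, 0.986], [-0.004, -1.0, 0.0]]
force: [-7.1, 0.0, 1.7]
opening: 0.006
```

```bash
python3 - <<'E'
from jug import *
t=[]
for n,(y,x) in {'side':(130,240),'scene':(150,270)}.items():
    c=capture(n);t.append(cv2.resize(c['frame'][y:y+120,x:x+120],(400,400),interpolation=2))
cv2.imwrite('pics/m7.png',cv2.cvtColor(np.hstack(t),cv2.COLOR_RGB2BGR));print(read_state()['force'])
E
```

```text
[-5.2417 -0.2326  2.2471]
```

View pics/m7.png

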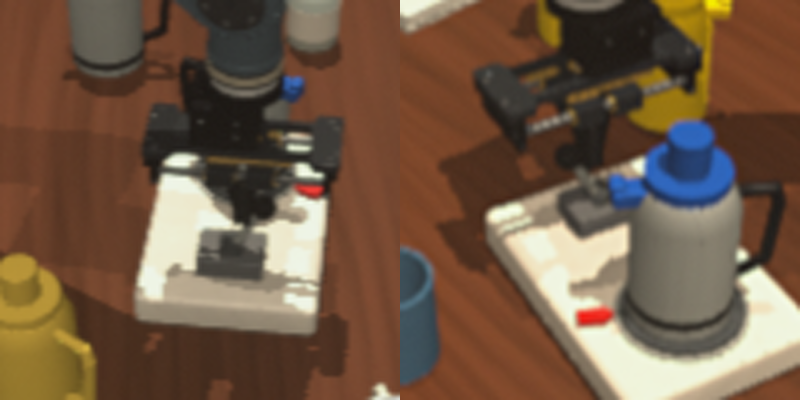

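The arm has stalled at the stop with about 7 N, and the ball now leans to the other side. I'll nudge once more, then back off and rise clear.

>>> play_rows(
  commands=[
    [[0.001, 0, 0], [0, 0, 0]],
    [[0.001, 0, 0], [0, 0, 0]],
    [[-0.01, 0.002, 0], [0, 0, 0]],
    [[-0.025, 0.004, 0], [0, 0, 0]],
    [[-0.045, 0.007, 0.01], [0, 0, 0]],
    [[-0.06, 0.009, 0.04], [0, 0, 0]],
    [[-0.07, 0.009, 0.09], [0, 0, 0]],
    [[-0.07, -0.01, 0.14], [0, 0, 0]],
    [[-0.07, -0.03, 0.19], [0, 0, 0]],
    [[-0.07, -0.05, 0.25], [0, 0, 0]],
  ],
)

```text
time_s: 20.32
position: [0.5148, -0.1099, 0.3856]
tcp_rot: [[0.986, 0.003, 0.169], [-0.169, -0.001, 0.986], [0.003, -1.0, -0.0]]
force: [0.8, -0.4, 0.8]
opening: 0.005
```

>>> play_rows(
  commands=[
    [[0, -0.03, 0.01], [0, 0, 0]],
    [[0.0, -0.04, 0.01], [0, 0, 0]],
    [[0.0, -0.04, 0.01], [0, 0, 0]],
    [[0.0, -0.04, 0.01], [0, 0, 0]],
  ],
)

```text
time_s: 20.82
position: [0.514, -0.1481, 0.3924]
tcp_rot: [[0.986, -0.002, 0.169], [-0.169, 0.002, 0.986], [-0.003, -1.0, 0.002]]
force: [-0.3, 0.6, -0.5]
opening: 0.008
```

```bash
python3 - <<'E'
from jug import *
s,c,T=look('w8');jug(c,T,.05);station
P,d,o=cloud(c,T);H=hsv(c).astype(int);v=H[...,2];Z=P[...,2]
m=(v<75)&(Z>.105)&(Z<.145)&(abs(P[...,0]-.59)<.05)&(abs(P[...,1]+.06)<.04)
print('ball wrist',m.sum(),np.nanmean(P[m],0))
t=[]
for n,(y,x) in {'side':(130,240),'scene':(150,270)}.items():
    c=capture(n);P,d,o=cloud(c);H=hsv(c).astype(int);v=H[...,2];Z=P[...,2]
    m=(v<60)&(Z>.105)&(Z<.15)&(abs(P[...,0]-.58)<.07)&(abs(P[...,1]+.06)<.03)
    print(n,m.sum(),np.nanmean(P[m],0) if m.any() else '')
    t.append(cv2.resize(c['frame'][y:y+120,x:x+120],(400,400),interpolation=2))
cv2.imwrite('pics/m8.png',cv2.cvtColor(np.hstack(t),cv2.COLOR_RGB2BGR))
E
```

```text
20.825 [ 0.514  -0.1481  0.3924] yaw -9.708526907489105 0.007840178686536215 [-0.3258  0.5851 -0.4542]Traceback (most recent call last):
  File "<stdin>", line 2, in <module>
  File "jug.py", line 13, in jug
    cn,_=cv2.findContours(k.astype(np.uint8),0,1);ct=max(cn,key=len).reshape(-1,2)
                                                     ~~~^^^^^^^^^^^^
ValueError: max() iterable argument is empty
```

The jug is probably out of this wrist view, so I'll check it from the fixed cameras.

```bash
python3 - <<'E'
from jug import *
t=[]
for n,(y,x) in {'side':(110,240),'scene':(140,270)}.items():
    c=capture(n);P,d,o=cloud(c);H=hsv(c).astype(int);v=H[...,2];Z=P[...,2]
    m=(v<60)&(Z>.105)&(Z<.15)&(abs(P[...,0]-.58)<.07)&(abs(P[...,1]+.06)<.03)
    print(n,'ball',m.sum(),np.nanmean(P[m],0) if m.any() else '')
    b=(H[...,0]>105)&(H[...,0]<128)&(H[...,1]>110)&(Z>.22)&(Z<.245)&(abs(P[...,0]-.6)<.06)&(abs(P[...,1]-.085)<.06)
    if b.any(): print('knob',b.sum(),P[b].mean(0))
    t.append(cv2.resize(c['frame'][y:y+140,x:x+140],(400,400),interpolation=2))
cv2.imwrite('pics/m8.png',cv2.cvtColor(np.hstack(t),cv2.COLOR_RGB2BGR))
E
```

```text
side ball 31 [ 0.6028 -0.0679  0.1337]
knob 76 [0.5966 0.0767 0.2324]
scene ball 37 [ 0.609  -0.0542  0.1318]
knob 145 [0.6014 0.0903 0.2314]
```

View pics/m8.png

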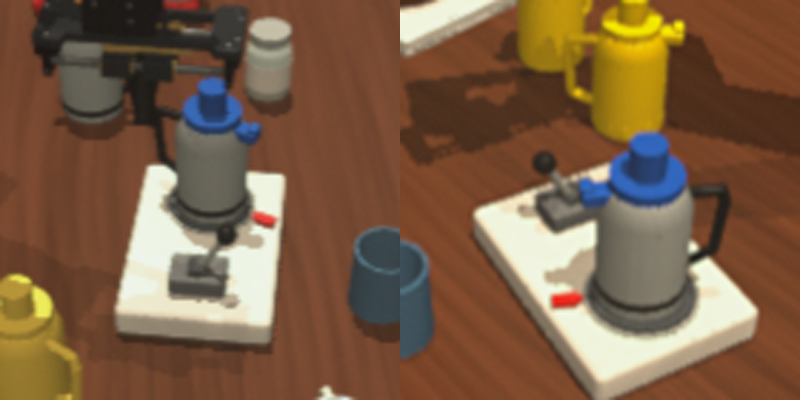

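The lever ball (227,235 in the side crop) now leans to +x. It moved about 58 mm in x, to the predicted "on" position within camera bias, and the arm stalled firmly at the stop. The jug is upright on the plate with its spout over the pointer, and the robot is clear, so I'm handing in.

```bash
python3 -c "
from rig import *
print(hand_in())"
```

```text
the job is handed in; nothing more can be done
None
```

The blue-lidded jug is standing upright on the hot plate with its spout towards the red pointer. The switch lever has been pushed over to its other side. I handed the job in at about 21 s of the 53 s allowed.

- **Jug:** I lifted it by its knob, carried it upright over everything, lowered it until the force showed contact with the plate, and let go.
    - **Position:** all three cameras put it about 3 mm off the plate's centre towards −y, with about 2 mm uncertainty. I left that as it was.
    - **Aim:** the final spout angle measured about −31° from the spout and −30° from the handle. The pointer's direction is about −30°.
- **Lever:** I pushed it with closed fingers until the arm stalled at the stop with about 7 N. It now leans to +x, and its ball is at the predicted "on" position to within the camera errors.
- **Disagreements:** the side and scene cameras differ by about 10 mm in y, so I used the wrist camera's values, which lie between theirs. The last wrist check of the jug failed because no blue knob was found in that view; the two fixed cameras showed the jug still standing where it was placed.
- **Other things:** the last pictures showed nothing disturbed near the plate, and the arm ended clear of everything. I did not re-measure the other objects one by one.

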